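# Load the lock-cylinder carrier and clip its retainer home

### The job

Pack the carrier for the drive: stand every rim cylinder on the bench in the carrier, face up and one to a well. Then turn the bent U-shaped retainer bar and lay it across the row with its two legs in the notches of the two clips, and press both clips down until they are fully home. Leave the other things on the bench where they are.

Things in the scene. Friction and masses are not known exactly. Their poses are not given: they have to be found in the camera images.
- carrier: Carrier, bolted down: a row of four square wells in an aluminium tray 60 x 212 mm, walls 18 mm high. Origin: underside, middle of the row. y along the row, x across it to the side to which the notches point, z up. A dark pedestal, 36 mm high, with a light grey clip over it stands at each end, at y = -119 and +119 mm, from x = -20 to +48 mm.
- well_0 (a point): Centre of the floor of well 0, on the carrier's middle line at y = -78 mm, 4 mm over the bench. The well is 48 mm square inside and 14 mm deep; walls 4 mm thick; wells are 52 mm apart. Axes as the carrier.
- well_1 (a point): Centre of the floor of well 1, on the carrier's middle line at y = -26 mm, 4 mm over the bench. The well is 48 mm square inside and 14 mm deep; walls 4 mm thick; wells are 52 mm apart. Axes as the carrier.
- well_2 (a point): Centre of the floor of well 2, on the carrier's middle line at y = 26 mm, 4 mm over the bench. The well is 48 mm square inside and 14 mm deep; walls 4 mm thick; wells are 52 mm apart. Axes as the carrier.
- well_3 (a point): Centre of the floor of well 3, on the carrier's middle line at y = 78 mm, 4 mm over the bench. The well is 48 mm square inside and 14 mm deep; walls 4 mm thick; wells are 52 mm apart. Axes as the carrier.
- clip_a (a joint): Travel of the light grey clip at the carrier's -y end (m): about 0 raised, 0.008 fully home. Needs 6 to 8 N down, on the clip or on a leg lying in it; no spring, it stays where it is left. The clip is a bar 64 x 24 mm; its upper face, on which the retainer lies, is 52 mm over the bench when raised, 44 mm when home.
- clip_b (a joint): Travel of the light grey clip at the carrier's +y end (m): about 0 raised, 0.008 fully home. Needs 6 to 8 N down, on the clip or on a leg lying in it; no spring, it stays where it is left. The clip is a bar 64 x 24 mm; its upper face, on which the retainer lies, is 52 mm over the bench when raised, 44 mm when home.
- notch_a (a point): Middle of the notch's bottom on the upper face of clip a (moves with it), at carrier x = 28, y = -119 mm. The notch runs along carrier x from 14 to 42 mm between two lips 6 mm high that lean outwards: about 10 mm wide at the bottom, 17 mm at the top. From x = -18 to 14 mm the clip is flat; the ends of the cross bar lie on it there.
- notch_b (a point): Middle of the notch's bottom on the upper face of clip b (moves with it), at carrier x = 28, y = 119 mm. The notch runs along carrier x from 14 to 42 mm between two lips 6 mm high that lean outwards: about 10 mm wide at the bottom, 17 mm at the top. From x = -18 to 14 mm the clip is flat; the ends of the cross bar lie on it there.
- retainer: A flat U of 8 mm steel rod, 90 g, flat on the bench at first: cross bar 238 mm (between the legs' middle lines), legs 46 mm; on the cross bar's middle a black grip 14 wide, 44 long, 24 mm high from the rod's underside. Origin: middle of the cross bar, underside. y along the cross bar, x the way the legs point, z up. In place its pose is the carrier's, raised; its underside clears the cylinders by 8 mm.
- leg_a (a point): Point on the underside of the retainer's leg at its -y end, 28 mm from the cross bar's middle line (retainer x = 28 mm, y = -119 mm): in place it lies on a notch's point.
- leg_b (a point): Point on the underside of the retainer's leg at its +y end, 28 mm from the cross bar's middle line (retainer x = 28 mm, y = 119 mm): in place it lies on a notch's point.
- cyl_0: A rim cylinder (lock cylinder; brass or grey metal, all alike in shape), 39 mm across its round head, 32 mm high, 110 g, standing face up: the wide head is on top, the narrower barrel below. Origin: centre of the underside, z up. May be absent: three or four of them are there.
- cyl_1: A rim cylinder (lock cylinder; brass or grey metal, all alike in shape), 39 mm across its round head, 32 mm high, 110 g, standing face up: the wide head is on top, the narrower barrel below. Origin: centre of the underside, z up. May be absent: three or four of them are there.
- cyl_2: A rim cylinder (lock cylinder; brass or grey metal, all alike in shape), 39 mm across its round head, 32 mm high, 110 g, standing face up: the wide head is on top, the narrower barrel below. Origin: centre of the underside, z up. May be absent: three or four of them are there.
- cyl_3: A rim cylinder (lock cylinder; brass or grey metal, all alike in shape), 39 mm across its round head, 32 mm high, 110 g, standing face up: the wide head is on top, the narrower barrel below. Origin: centre of the underside, z up. May be absent: three or four of them are there.
- bench_vice: A bench vice bolted to the bench, an obstacle only: about 180 mm along world x, 113 mm along y, 126 mm high. It does not move from start to start. Origin: underside.
- padlock: A standing brass padlock 16 x 45 x 67 mm, not part of the job. Origin: underside.
- euro_cyl: A grey profile cylinder lying on its side, 72 x 34 x 17 mm, not part of the job (it has no round head). Origin: underside.
There are look-alikes about, which are no part of the job. Leave any green look-alike of the cyl_2 alone. What is shaped like the cyl_0 but brown is not meant.

How it is judged:
On the way, in this order (a step that is already met when the one before it is completed fails the run):
1. every rim cylinder stands in a well of its own, at rest (((horizontal distance between cyl_0 and well_0 below 0.015 m and z of cyl_0 in the frame of well_0 below 0.005 m) or (horizontal distance between cyl_0 and well_1 below 0.015 m and z of cyl_0 in the frame of well_1 below 0.005 m) or (horizontal distance between cyl_0 and well_2 below 0.015 m and z of cyl_0 in the frame of well_2 below 0.005 m) or (horizontal distance between cyl_0 and well_3 below 0.015 m and z of cyl_0 in the frame of well_3 below 0.005 m)) and angle between each of cyl_0, cyl_1, cyl_2, cyl_3's own z axis and vertical below 0.15 rad and linear speed of each of cyl_0, cyl_1, cyl_2, cyl_3 below 0.03 m/s and ((horizontal distance between cyl_1 and well_0 below 0.015 m and z of cyl_1 in the frame of well_0 below 0.005 m) or (horizontal distance between cyl_1 and well_1 below 0.015 m and z of cyl_1 in the frame of well_1 below 0.005 m) or (horizontal distance between cyl_1 and well_2 below 0.015 m and z of cyl_1 in the frame of well_2 below 0.005 m) or (horizontal distance between cyl_1 and well_3 below 0.015 m and z of cyl_1 in the frame of well_3 below 0.005 m)) and ((horizontal distance between cyl_2 and well_0 below 0.015 m and z of cyl_2 in the frame of well_0 below 0.005 m) or (horizontal distance between cyl_2 and well_1 below 0.015 m and z of cyl_2 in the frame of well_1 below 0.005 m) or (horizontal distance between cyl_2 and well_2 below 0.015 m and z of cyl_2 in the frame of well_2 below 0.005 m) or (horizontal distance between cyl_2 and well_3 below 0.015 m and z of cyl_2 in the frame of well_3 below 0.005 m)) and ((horizontal distance between cyl_3 and well_0 below 0.015 m and z of cyl_3 in the frame of well_0 below 0.005 m) or (horizontal distance between cyl_3 and well_1 below 0.015 m and z of cyl_3 in the frame of well_1 below 0.005 m) or (horizontal distance between cyl_3 and well_2 below 0.015 m and z of cyl_3 in the frame of well_2 below 0.005 m) or (horizontal distance between cyl_3 and well_3 below 0.015 m and z of cyl_3 in the frame of well_3 below 0.005 m))), for 0.2 s.
2. the retainer lies with a leg in each of the two notches (((horizontal distance between leg_a and notch_a below 0.012 m and z of leg_a in the frame of notch_a between -0.004 and 0.004 m and horizontal distance between leg_b and notch_b below 0.012 m and z of leg_b in the frame of notch_b between -0.004 and 0.004 m) or (horizontal distance between leg_a and notch_b below 0.012 m and z of leg_a in the frame of notch_b between -0.004 and 0.004 m and horizontal distance between leg_b and notch_a below 0.012 m and z of leg_b in the frame of notch_a between -0.004 and 0.004 m)) and linear speed of retainer below 0.03 m/s), for 0.2 s.
At the end, for the whole second after the job is handed in: Each rim cylinder upright (0.15 rad) on the floor of its own well (within 15 mm of its centre); one retainer leg lying in each notch (leg point within 12 mm of the notch point sideways, 4 mm in height); both clips pressed down at least 6.5 of 8 mm; all at rest (all of step 1 and all of step 2 and value of joint each of clip_a, clip_b above 0.0065 m); the robot touches nothing.
It fails at once if the padlock is moved more than 40 mm (distance of padlock from where it was at the start of the episode above 0.04 m).
It fails at once if the profile cylinder is moved more than 40 mm (distance of euro_cyl from where it was at the start of the episode above 0.04 m).
Of cyl_0, cyl_1, cyl_2, cyl_3 only 3 to 4 are there at a start; the rules pass over those that are not, and their reading is None.
At some moment in a run one of cyl_0, cyl_1, cyl_2, cyl_3 may be knocked a few centimetres aside while the robot is not near it.
It also fails if it takes over 208 s, if anything falls off the work surface, if the arm or the gripper's body presses on something with over 40 N, if the wrist force passes 120 N, or if a joint passes its speed limit or range.

### The arm

A 6-joint arm with a two-finger parallel gripper is mounted at the origin on a cart in front of the work surface, level with it; the furniture and walls round the work are solid. World frame = base frame: x ahead of the robot, y to its left, z up, the work surface at z = 0. Lengths are in m, angles in rad, forces in N, time in s.
With the tool pointing down it reaches from about 0.35 to 0.975 m from the base axis. Payload 4.9 kg.
Tool frame: the origin (TCP) lies at the very end of the fingers, on their centre line; the grasp point (between the pads) lies 19 mm behind it (pinch_z is the distance from the TCP to the grasp point, in m); z points along the fingers, y is the line along which they close (so a half turn about z gives the same grasp; the last joint's range is limited). The gripper opens to 85 mm and grips with 20 to 120 N. Pads are 22 mm wide; open, the fingers measure 114 mm over their backs; the gripper's body (76 mm by 85 mm) begins 54 mm behind the grasp point. The pads swing forward as they close: fully open they stand 13 mm farther back than shut.
Start: joints at [-1.347, 0.053, 1.613, -0, 1.476, -0.119], TCP at [0.21, -0.589, 0.231] pointing down, gripper open.
Joint ranges: [-3.01, 3.01], [-1.01, 2.22], [0.06, 2.58], [-1.02, 4.17], [0.09, 2.62], [-3.14, 3.14]. Speed limits (rad/s): [2.57, 2.57, 3.14, 3.14, 3.14, 3.14].

### API

Orientations are given as a unit quaternion [w, x, y, z].
In Python, from plant import * gives the robot as it stands. The module is installed in compiled form; this text tells all that it offers.
- The arm moves only by the tool play_rows, never from a script. Its arguments are lists of equal length, an entry for each row: "linear": the shift along the world's x, y, z in m, a list of three; "turn": the turn about the world's z in degrees. A call has 1 to 8 rows; each row shifts and turns the commanded pose from where the row before left it; what a row does not reach is not made up. A row lasts 1/8 s, in which the tool goes at most 62.5 mm and 10.7 degrees, less where a joint would pass 70% of its speed; a pose out of reach is approached as far as the arm can. A call is refused whole if a number of a shift passes 0.0625 or a number of a turn 10.7, either way. A call with a gripper value outside its range is refused whole. "hand" is the finger opening in m, from 0 to 0.0854, set as the call begins (left out, the last holds). The fingers move at their own pace and stop on an object; the grip force is fixed at half the most. Time passes only in rows, so rows that do not move let the fingers close. It gives the time, the measured TCP pose, the force, the opening and the grip force at its end, in the units of the state.
- state(): the state, without advancing time (a new reading comes with each control period).
- grab_frame(name): name is "scene" or "side" or "wrist"; returns the picture (400x640x3 uint8, red, green, blue); there is no depth.
- camera_info(name): a dict with "camera_matrix" (3x3 intrinsics, pixels), "origin" and "attitude" of the camera in the world; the wrist camera has in their place "mount" (4x4, takes a point from camera to tool coordinates, whose origin is the TCP and whose axes are the flange's). Camera axes: x right, y down, z forward; pixel columns grow to the right and rows downward; lengths in m; the calibration is good to about 2 mm. A picture is of the moment at which its call begins: read the wrist's pose just before it. camera_info takes no time and is no camera call.
- job_done(): hands the job in; it is judged then, once.
Trained networks look in the newest picture that a camera, given by its name, has taken for a name from the list of things; names that differ only in an ending like _2 or _b are one class to them, and where a whole thing is asked for, a point or a joint stands for the part that bears it (a point fixed in the world has none). Each returns a list of dicts, best first, with "p" (0 to 1); they miss things now and then, are a little off and sometimes report something else, mostly with a low value. They report only what shows in the picture. A call takes as long as a camera call. They do not tell look-alikes from the thing itself.
- trace(camera, thing): "region" (400x640 bool, what is visible of it) and "location" ([column, row] in pixels, amid what is visible of it).
The state is a dict: "time": time; "joint_pos": joint angles; "joint_vel": joint speeds; "joint_efforts": joint torques, N m; "tool_pos": TCP position; "tool_rot": TCP orientation; "contact_force": force on the tool from outside, world axes, zero at the start; "ft_torque": the same for the moment, N m; "gripper_width": opening from 0.0 (shut) to 1.0 (fully open); "grasp_force": force on a finger pad.
Only numpy, scipy, OpenCV 4.12 (cv2) and the standard library are available. Lean on these libraries where they do the work, as an engineer would, in place of code of your own. Each camera call takes 0.05 s, during which the arm holds its last target. There are 200 camera calls.

## Working session

There is one attempt and no reset: what is moved stays moved. The work goes in short steps, Python scripts to look and compute and a tool call to move; the robot and the scene stay as the last step left them, time stands still between calls to the robot, and variables do not carry over. Pictures are saved under pics/ and viewed, at most 14 in all, crops included, and the job is handed in when it is done.

Besides the shell and the picture viewer there is one more tool, called after "Request:" by a JSON object that holds its "api" and its "payload". play_rows: Moves the arm, as the interface text tells. Its arguments: {"type":"object","properties":{"linear":{"type":"array","items":{"type":"array","items":{"type":"number"}}},"turn":{"type":"array","items":{"type":"number"}},"hand":{"type":"number"}},"required":["linear","turn"]}

```bash
mkdir -p pics
cat > h.py <<'E'
from plant import *
import numpy as np, cv2
from scipy.spatial.transform import Rotation as R
def rot(a):
    a=np.array(a,float)
    return a if a.shape==(3,3) else R.from_quat(a,scalar_first=True).as_matrix()
def cam(name):
    i=camera_info(name); K=np.array(i["camera_matrix"])
    if name=="wrist":
        s=state(); T=np.eye(4); T[:3,:3]=rot(s["tool_rot"]); T[:3,3]=s["tool_pos"]
        T=T@np.array(i["mount"]); return K,T[:3,3],T[:3,:3]
    return K,np.array(i["origin"]),rot(i["attitude"])
def px2w(c,px,z):
    K,o,A=c; d=A@np.linalg.inv(K)@np.array([px[0],px[1],1.]); return o+d*(z-o[2])/d[2]
def w2px(c,p):
    K,o,A=c; q=K@(A.T@(np.array(p)-o)); return q[:2]/q[2]
def snap(name,fn=None):
    c=cam(name); f=grab_frame(name)
    if fn: cv2.imwrite("pics/"+fn,f[:,:,::-1])
    return c,f
E
python3 - <<'E'
from h import *
print(state())
for n in("scene","side","wrist"):
    c,f=snap(n,n+"0.png"); print(n,c[1],c[2].round(2).tolist(),c[0][0])
    for t,z in(("cyl_0",.03),("retainer",.005),("carrier",.015),("clip_a",.05),("padlock",.03),("euro_cyl",.01),("bench_vice",.06)):
        for d in trace(n,t)[:6]:
            print(n,t,round(d["p"],2),np.round(d["location"]),px2w(c,d["location"],z).round(3)[:2],d["region"].sum())
E
```

```text
{'time': 0.0, 'joint_pos': array([-1.34697425e+00,  5.33401334e-02,  1.61427035e+00, -2.27040873e-05,
        1.47598509e+00, -1.18987629e-01]), 'joint_vel': array([ 1.04588890e-03, -8.78881424e-04, -1.05414067e-04, -6.65502829e-05,
       -5.08533774e-04, -7.54058669e-04]), 'joint_efforts': array([ 1.74127992e-03, -3.93678653e+01, -3.70177746e+01, -3.31151682e-05,
        6.99217970e-03,  1.71772604e-05]), 'tool_pos': array([ 0.20994961, -0.58803474,  0.2300875 ]), 'tool_rot': array([-9.99492415e-04,  9.85345439e-01,  1.70567766e-01, -6.37541689e-05]), 'contact_force': array([ 0.45064183, -0.47479903, -0.61683287]), 'ft_torque': array([ 0.00500034,  0.02429818, -0.03403462]), 'grasp_force': 0.0, 'gripper_width': 0.998144898099031}
scene [ 0.29560369 -0.24353258  0.69075449] [[0.92, -0.29, 0.27], [-0.4, -0.68, 0.61], [0.01, -0.67, -0.74]] [405.48462218   0.         320.58614887]
scene cyl_0 0.79 [389. 221.] [0.643 0.182] 320
scene cyl_0 0.62 [411. 198.] [0.719 0.22 ] 270
scene cyl_0 0.59 [336. 175.] [0.598 0.348] 219
scene cyl_0 0.55 [305. 186.] [0.519 0.345] 209
scene cyl_0 0.52 [37
[... 635 characters left out ...]
1.] [0.509 0.366] 344
side cyl_0 0.76 [250. 261.] [0.574 0.471] 400
side cyl_0 0.59 [306. 179.] [0.626 0.195] 240
side retainer 0.88 [330. 275.] [0.443 0.403] 935
side carrier 0.74 [311. 241.] [0.515 0.352] 349
side carrier 0.66 [365. 161.] [0.554 0.032] 1826
side clip_a 0.5 [325. 132.] [0.682 0.016] 120
side padlock 0.65 [366. 156.] [0.552 0.033] 1788
side padlock 0.63 [330. 273.] [0.434 0.418] 957
side padlock 0.59 [282. 150.] [0.744 0.124] 151
side euro_cyl 0.94 [411. 232.] [0.355 0.216] 496
side bench_vice 0.5 [332. 276.] [0.414 0.446] 954
wrist [ 0.27869374 -0.56538113  0.3744027 ] [[0.34, -0.9, -0.26], [-0.94, -0.32, -0.09], [-0.0, 0.28, -0.96]] [295.58919676   0.         322.92978044]
```

Run:
```python
import cv2
a=cv2.imread("pics/scene0.png")[120:360,200:500]; b=cv2.imread("pics/side0.png")[100:340,200:500]
cv2.imwrite("pics/m1.png",cv2.vconcat([cv2.resize(a,(600,480))[:300*2//2+180],])); cv2.imwrite("pics/m2.png",cv2.resize(b,(750,600),interpolation=cv2.INTER_CUBIC))
cv2.imwrite("pics/m1.png",cv2.resize(a,(750,600),interpolation=cv2.INTER_CUBIC))
```

```text
(no output)
```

View pics/m1.png

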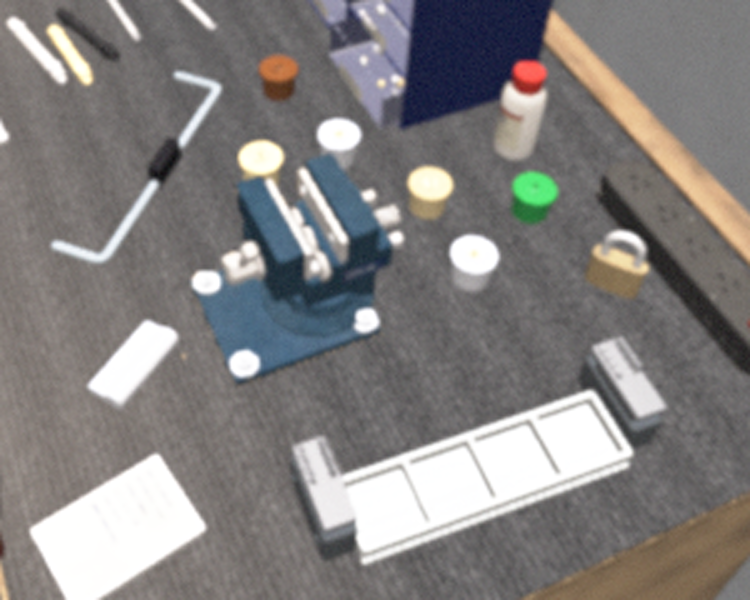

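View pics/m2.png

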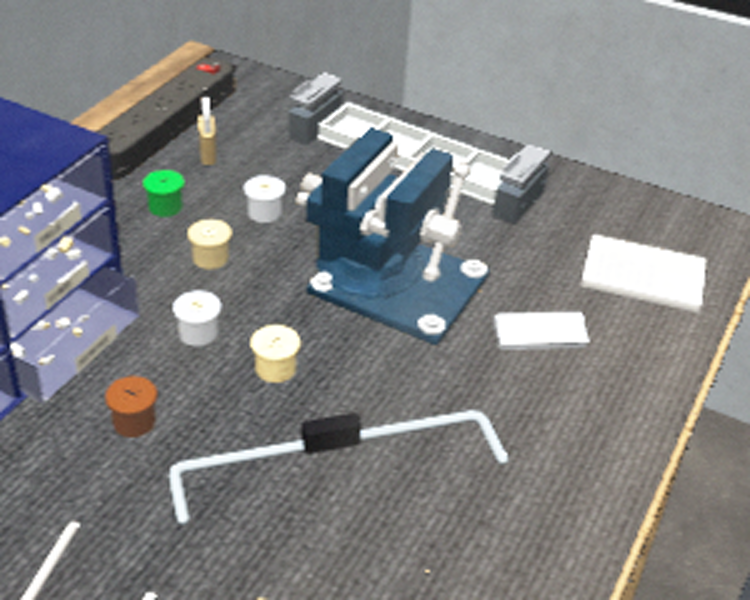

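Four real cylinders: white (scene crop 473,255), yellow (430,187), white (338,137) and yellow (260,160). Green (535,190) and brown (278,72) are the look-alikes. The clips protrude towards world +y, so carrier x ≈ world +y. The retainer legs point roughly +y.

Request:
{"api": "play_rows", "payload": {"linear": [[0.022,0.039,0.002],[0.022,0.039,0.002],[0.022,0.039,0.002],[0.022,0.039,0.002],[0.022,0.039,0.002],[0.022,0.039,0.002],[0.022,0.039,0.002],[0.022,0.039,0.002]], "turn": [-1.5,-1.5,-1.5,-1.5,-1.5,-1.5,-1.5,-1.5], "hand": 0.0854}}

```text
time: 2.2
tool_pos: [0.3866, -0.2753, 0.2476]
tool_rot: [0.0, 0.998, 0.066, 0.0]
contact_force: [0.6, -0.7, -0.1]
gripper_width: 1.001
grasp_force: 0.0
```

Request:
{"api": "play_rows", "payload": {"linear": [[0.022,0.039,0.002],[0.022,0.039,0.002],[0.022,0.039,0.002],[0.022,0.039,0.002],[0.022,0.039,0.002],[0.022,0.039,0.002],[0.022,0.039,0.002],[0,0,0]], "turn": [-1.5,-1.5,-1.5,-1.5,-1.5,-1.5,-1.5,-1.5]}}

```text
time: 3.2
tool_pos: [0.5408, -0.0014, 0.2614]
tool_rot: [-0.0, 0.999, -0.037, 0.0]
contact_force: [-1.1, -0.5, 0.0]
gripper_width: 1.0
grasp_force: 0.0
```

Run:
```python
from h import *
s=state(); print(s["time"],s["tool_pos"],s["tool_rot"],s["joint_pos"])
c,f=snap("wrist","w1.png")
for t,z in(("cyl_0",.032),("carrier",.018),("clip_a",.05)):
    for d in trace("wrist",t)[:6]:
        r=cv2.minAreaRect(np.argwhere(d["region"])[:,::-1].astype(np.float32))
        print(t,round(d["p"],2),np.round(d["location"]),px2w(c,d["location"],z).round(3)[:2],d["region"].sum(),[px2w(c,q,z).round(3)[:2].tolist() for q in cv2.boxPoints(r)])
```

```text
3.2 [ 0.54083444 -0.00143231  0.26142139] [-1.65187442e-04  9.99331929e-01 -3.65467563e-02  5.42905817e-05] [-1.40454642e-01 -1.65775882e-01  1.77264365e+00  3.40076659e-04
  1.53465116e+00  1.50343920e+00]
cyl_0 0.95 [ 99. 104.] [0.647 0.258] 1172 [[0.664, 0.278], [0.66, 0.225], [0.624, 0.234], [0.628, 0.289]]
cyl_0 0.88 [169. 104.] [0.641 0.176] 1024 [[0.635, 0.208], [0.665, 0.185], [0.644, 0.144], [0.612, 0.166]]
cyl_0 0.85 [ 47. 152.] [0.596 0.34 ] 1121 [[0.616, 0.363], [0.612, 0.307], [0.577, 0.318], [0.581, 0.376]]
cyl_0 0.79 [114.  29.] [0.724 0.219] 1407 [[0.726, 0.252], [0.751, 0.224], [0.72, 0.183], [0.693, 0.211]]
cyl_0 0.61 [ 62. 206.] [0.525 0.344] 910 [[0.543, 0.365], [0.539, 0.309], [0.5, 0.321], [0.504, 0.378]]
carrier 0.92 [305. 150.] [0.573 0.018] 10211 [[0.696, 0.06], [0.695, -0.019], [0.408, -0.02], [0.408, 0.077]]
clip_a 0.83 [297. 258.] [0.437 0.04 ] 924 [[0.454, 0.069], [0.45, 0.005], [0.422, 0.007], [0.427, 0.072]]
clip_a 0.71 [290.  61.] [0.674 0.024] 1362 [[0.689, 0.053], [0.684, -0.009], [0.66, -0.008], [0.665, 0.056]]
```

View pics/w1.png

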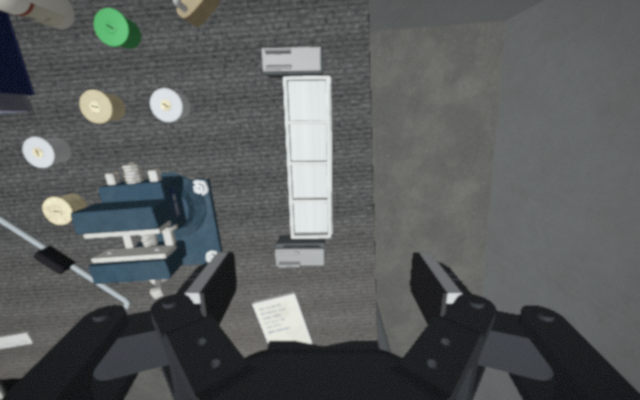

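White tray at image columns 285–333, rows 76–238, with clips at both ends (291,60 and 300,257) protruding left (world +y). Cylinder faces are at (97,106), (167,104), (39,152) and (62,211), with green at (113,28). Next I compute the carrier pose.

Run:
```python
from h import *
c=cam("wrist"); f=cv2.imread("pics/w1.png")
m=np.zeros((400,640),np.uint8); m[70:245,278:345]=(f.min(2)>175)[70:245,278:345]
m=cv2.morphologyEx(m,cv2.MORPH_CLOSE,np.ones((7,7)))
cn=max(cv2.findContours(m,0,1)[0],key=cv2.contourArea)
h=cv2.convexHull(cn); e=h
for k in range(1,15):
    e=cv2.approxPolyDP(h,k,True)
    if len(e)<=4: break
P=np.array([px2w(c,q[0],.018)[:2] for q in e]); print(e[:,0].tolist(),P.round(4).tolist())
print("ctr",P.mean(0)); 
d=np.linalg.norm(np.roll(P,-1,0)-P,axis=1); print("sides",d)
i=np.argmax(d); v=P[(i+1)%4]-P[i]; print("angs",[np.degrees(np.arctan2(*(np.roll(P,-1,0)-P)[k][::-1])) for k in range(4)])
for n,q,z in (("bolt",(200,187),.012),("bolt",(211,257),.012),("jaw",(77,216),.126),("jaw",(90,260),.126),("jawtop",(105,190),.126),("handle",(130,172),.07),("handle",(155,290),.07)): print(n,px2w(c,q,z).round(3))
for q in((97,106),(167,104),(39,152),(62,211)): print("cyl",px2w(c,q,.032).round(3))
for q in((5,222),(125,303),(52,258)): print("ret",px2w(c,q,.008).round(3))
```

```text
[[328, 76], [329, 237], [291, 237], [283, 78]] [[0.6581, -0.0204], [0.4485, -0.0066], [0.4526, 0.0469], [0.6601, 0.0341]]
ctr [0.5548344  0.01349056]
sides [0.21015038 0.05357354 0.20790644 0.05456971]
angs [np.float64(176.21511920100693), np.float64(85.5427940287427), np.float64(-3.515941933128914), np.float64(-92.08622289429705)]
bolt [0.533 0.163 0.012]
bolt [0.428 0.168 0.012]
jaw [0.536 0.24  0.126]
jaw [0.488 0.242 0.126]
jawtop [0.56  0.205 0.126]
handle [0.568 0.214 0.07 ]
handle [0.414 0.222 0.07 ]
cyl [0.645 0.258 0.032]
cyl [0.64  0.174 0.032]
cyl [0.597 0.346 0.032]
cyl [0.519 0.343 0.032]
ret [0.503 0.452 0.008]
ret [0.359 0.317 0.008]
ret [0.443 0.404 0.008]
```

Request:
{"api": "play_rows", "payload": {"linear": [[0.025,0.044,-0.02],[0.025,0.044,-0.02],[0.025,0.044,-0.025],[0.025,0.044,-0.025],[0,0,0]], "turn": [0,0,0,0,0]}}

```text
time: 4.03
tool_pos: [0.639, 0.1733, 0.1671]
tool_rot: [0.0, 0.999, -0.037, -0.003]
contact_force: [-1.2, -0.9, 0.4]
gripper_width: 0.997
grasp_force: 0.0
```

```bash
cat >> h.py <<'E'
def look(things=(("cyl_0",.032),),n=6,fn=None):
    s=state(); t=np.array(s["tool_pos"]); q=rot(s["tool_rot"]); print("t",round(s["time"],2),"tcp",t.round(4),"yaw",np.degrees(np.arctan2(q[1,0],q[0,0])).round(2),"w",round(float(s["gripper_width"]),3))
    c,f=snap("wrist",fn); hsv=cv2.cvtColor(f,cv2.COLOR_RGB2HSV)
    for th,z in things:
        for d in trace("wrist",th)[:n]:
            if th=="cyl_0":
                r=d["region"].astype(np.uint8); p=head(c,r)
                col=np.median(hsv[d["region"]],0); print(th,round(d["p"],2),np.round(d["location"]),"xy",p.round(4),"d",(p-t[:2]).round(4),"hsv",col)
            else: print(th,round(d["p"],2),np.round(d["location"]),px2w(c,d["location"],z).round(4)[:2])
    return c,f
from scipy.optimize import minimize
def head(c,r,z0=0.0):
    # fit the silhouette: head disc d39 (top 32, under ~18) + barrel ~d32
    ys,xs=np.nonzero(r); p0=px2w(c,(xs.mean(),ys.mean()),z0+.02)[:2]
    a=np.linspace(0,2*np.pi,40); ci=np.c_[np.cos(a),np.sin(a)]
    def cost(p):
        pts=[w2px(c,[p[0]+R_*u,p[1]+R_*v,z0+z]) for R_,z in((.0195,.032),(.0195,.02),(.015,0)) for u,v in ci]
        m=np.zeros(r.shape,np.uint8); cv2.fillConvexPoly(m,cv2.convexHull((np.array(pts)*16).round().astype(np.int32)),1,shift=4)
        return (m!=r).sum()
    return minimize(cost,p0,method="Nelder-Mead",options=dict(initial_simplex=[p0,p0+[.008,0],p0+[0,.008]],xatol=2e-4,fatol=1)).x
E
python3 - <<'E'
from h import *
look(fn="w2.png")
E
```

```text
t 4.03 tcp [0.639  0.1733 0.1671] yaw -4.26 w 0.997
cyl_0 0.82 [159. 241.] xy [0.5971 0.3516] d [-0.0419  0.1784] hsv [102.   9. 244.]
cyl_0 0.75 [316. 188.] xy [0.6401 0.1803] d [0.0012 0.0071] hsv [103.   9. 250.]
cyl_0 0.75 [258. 100.] xy [0.7268 0.2231] d [0.0878 0.0498] hsv [ 68.   97.  228.5]
cyl_0 0.73 [228. 190.] xy [0.6456 0.2643] d [0.0066 0.091 ] hsv [ 24.  41. 236.]
cyl_0 0.73 [ 62. 260.] xy [0.5814 0.4592] d [-0.0575  0.286 ] hsv [ 13. 134. 149.]
cyl_0 0.65 [170. 288.] xy [0.5314 0.3467] d [-0.1076  0.1734] hsv [ 23.  56. 156.]
```

View pics/w2.png

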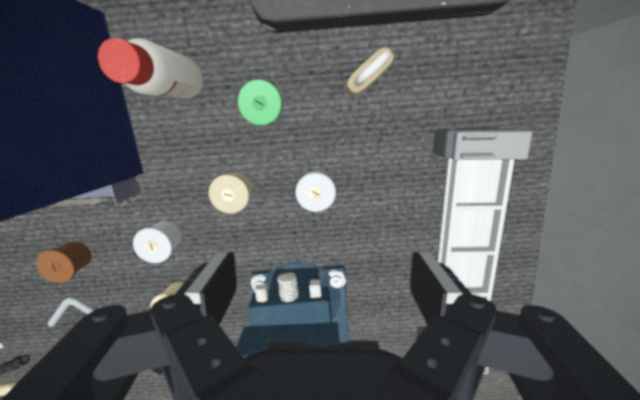

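White target cylinder at (316,192), just under the gripper, with its yellow neighbour at (229,193). Descending with a narrowed opening.

Request:
{"api": "play_rows", "payload": {"linear": [[0.001,0.007,-0.04],[0,0,-0.04],[0,0,-0.04],[0,0,-0.02],[0,0,-0.015],[0,0,0]], "turn": [0,0,0,0,0,0], "hand": 0.06}}

```text
time: 4.88
tool_pos: [0.6411, 0.1789, 0.0164]
tool_rot: [0.0, 0.999, -0.038, -0.0]
contact_force: [0.8, 1.1, 0.7]
gripper_width: 0.702
grasp_force: 0.0
```

Request:
{"api": "play_rows", "payload": {"linear": [[0,0,0],[0,0,0],[0,0,0],[0,0,0],[0,0,0.03],[0,0,0.04],[0,0,0]], "turn": [0,0,0,0,0,0,0], "hand": 0.02}}

```text
time: 5.75
tool_pos: [0.6439, 0.18, 0.0909]
tool_rot: [-0.001, 0.999, -0.038, 0.004]
contact_force: [0.9, -0.5, -1.1]
gripper_width: 0.41
grasp_force: 60.3
```

Run:
```python
from h import *
print(state()["tool_pos"],state()["joint_vel"].round(3))
c,f=look(n=2)
print(state()["tool_pos"])
cv2.imwrite("pics/w3.png",cv2.resize(f[130:400,160:480],(640,540))[:,:,::-1])
```

```text
[0.64393587 0.17995722 0.0908802 ] [ 0.     0.041  0.052 -0.002 -0.009  0.001]
t 5.75 tcp [0.6439 0.18   0.0909] yaw -4.35 w 0.41
cyl_0 0.77 [121. 285.] xy [0.5969 0.3516] d [-0.047   0.1717] hsv [101.  10. 211.]
cyl_0 0.76 [249. 102.] xy [0.7272 0.223 ] d [0.0833 0.043 ] hsv [ 67. 107. 200.]
[0.64082667 0.17942892 0.08603301]
```

View pics/w3.png

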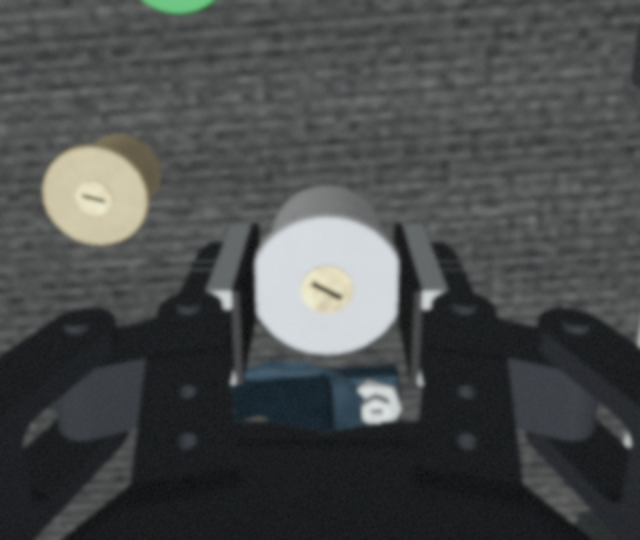

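Cylinder is centred in the jaws at crop (327,290). Carry it to well 0.

Request:
{"api": "play_rows", "payload": {"linear": [[-0.002,-0.043,0.015],[-0.002,-0.043,0.015],[-0.002,-0.043,0.015],[-0.002,-0.042,0.015],[0,0,0],[0,0,0]], "turn": [0,0,0,0,0,0]}}

```text
time: 6.6
tool_pos: [0.6319, 0.0088, 0.1441]
tool_rot: [-0.0, 0.999, -0.038, -0.002]
contact_force: [-0.9, -0.5, -1.0]
gripper_width: 0.406
grasp_force: 60.4
```

Run:
```python
from h import *
c,f=look((("carrier",.018),("clip_a",.052)))
o=np.array([.555,.0135]); a=np.radians(86.1)
def C(x,y,z): return [*(o+x*np.array([np.cos(a),np.sin(a)])+y*np.array([-np.sin(a),np.cos(a)])),z]
g=f.copy()
for s in(-1,1):
    for y in(-106,-54,-2+2,52,106):
        q=w2px(c,C(s*.030,y/1000,.018)); cv2.circle(g,tuple(int(v) for v in q.round()),2,(255,0,0),-1)
for s in(-1,1):
    for x,y in((-18,107),(-18,131),(46,131),(46,107)):
        q=w2px(c,C(x/1000,s*y/1000,.052)); cv2.circle(g,tuple(int(v) for v in q.round()),2,(0,255,0),-1)
cv2.imwrite("pics/w4.png",cv2.resize(g[0:300,180:480],(600,600))[:,:,::-1])
```

```text
t 6.6 tcp [0.6319 0.0088 0.1441] yaw -4.37 w 0.406
carrier 0.93 [315. 192.] [0.6361 0.0154]
clip_a 0.97 [301. 154.] [0.6765 0.0223]
```

View pics/w4.png

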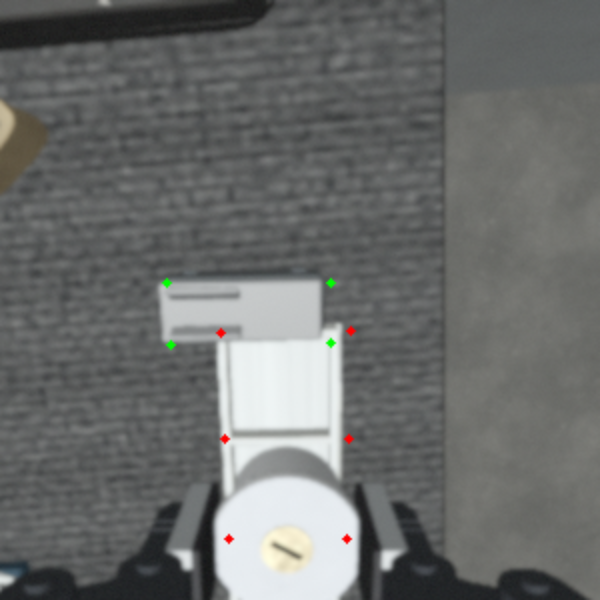

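Against the red/green projections, the tray and clip sit about 2–3 mm further towards +y and about 1.5 mm towards +x. I correct for that and lower.

Request:
{"api": "play_rows", "payload": {"linear": [[0.002,0.003,-0.04],[0,0,-0.04],[0,0,-0.025],[0,0,-0.01],[0,0,-0.005],[0,0,-0.004],[0,0,0],[0,0,0]], "turn": [0,0,0,0,0,0,0,0]}}

```text
time: 7.75
tool_pos: [0.6357, 0.0113, 0.0232]
tool_rot: [0.0, 0.999, -0.038, 0.001]
contact_force: [-0.7, 1.4, -0.0]
gripper_width: 0.409
grasp_force: 60.4
```

Request:
{"api": "play_rows", "payload": {"linear": [[0,0,0],[0,0,0]], "turn": [0,0,0]}}

```text
invalid input at $.turn: expected 2 entries
```

Request:
{"api": "play_rows", "payload": {"linear": [[0,0,0],[0,0,0]], "turn": [0,0]}}

```text
time: 8.0
tool_pos: [0.6353, 0.0113, 0.0227]
tool_rot: [0.0, 0.999, -0.038, 0.0]
contact_force: [-0.0, -1.1, -0.4]
gripper_width: 0.407
grasp_force: 60.5
```

Request:
{"api": "play_rows", "payload": {"linear": [[0,0,-0.0015],[0,0,0]], "turn": [0,0]}}

```text
time: 8.25
tool_pos: [0.6355, 0.0113, 0.0227]
tool_rot: [0.0, 0.999, -0.038, 0.0]
contact_force: [-4.3, 0.1, 7.4]
gripper_width: 0.403
grasp_force: 61.3
```

Request:
{"api": "play_rows", "payload": {"linear": [[0,0,0],[0,0,0],[0,0,0],[0,0,0.04],[0,0,0.05],[0,0,0.05]], "turn": [0,0,0,0,0,0], "hand": 0.06}}

```text
time: 9.0
tool_pos: [0.6347, 0.0114, 0.1618]
tool_rot: [-0.0, 0.999, -0.038, -0.0]
contact_force: [0.8, 0.3, -0.2]
gripper_width: 0.701
grasp_force: 0.0
```

Request:
{"api": "play_rows", "payload": {"linear": [[-0.03,0.02,0.01],[-0.03,0.03,0.01],[-0.01,0.03,0.01],[0,0,0]], "turn": [0,0,0,0]}}

```text
time: 9.5
tool_pos: [0.5649, 0.0929, 0.1919]
tool_rot: [-0.0, 0.999, -0.037, 0.001]
contact_force: [0.3, -0.5, -0.1]
gripper_width: 0.702
grasp_force: 0.0
```

Run:
```python
from h import *
c,f=look()
o=np.array([.5565,.0165]); a=np.radians(86.1)
def C(x,y,z): return [*(o+x*np.array([np.cos(a),np.sin(a)])+y*np.array([-np.sin(a),np.cos(a)])),z]
g=cv2.resize(f,(1280,800),interpolation=cv2.INTER_CUBIC)
def dot(p,col): cv2.circle(g,tuple(int(v) for v in (2*w2px(c,p)+.5).round()),2,col,-1)
for s in(-1,1):
    for y in(-106,-54,-2+2,54,106): dot(C(s*.030,y/1000,.018),(255,0,0))
for s in(-1,1):
    for x,y in((-18,107),(-18,131),(46,131),(46,107)): dot(C(x/1000,s*y/1000,.052),(0,255,0))
cv2.imwrite("pics/w5.png",g[0:600,480:1280][:,:,::-1])
```

```text
t 9.5 tcp [0.5649 0.0929 0.1919] yaw -4.21 w 0.702
cyl_0 0.97 [148. 122.] xy [0.6443 0.2645] d [0.0794 0.1716] hsv [ 24.  44. 219.]
cyl_0 0.92 [102. 239.] xy [0.5207 0.3525] d [-0.0443  0.2596] hsv [ 24.  42. 226.]
cyl_0 0.9 [  8. 191.] xy [0.5813 0.4607] d [0.0163 0.3678] hsv [ 12. 137.  58.]
cyl_0 0.86 [401. 113.] xy [0.6333 0.0107] d [ 0.0683 -0.0822] hsv [103.  10. 235.]
cyl_0 0.78 [ 84. 176.] xy [0.597  0.3504] d [0.0321 0.2576] hsv [101.  10. 226.]
```

View pics/w5.png

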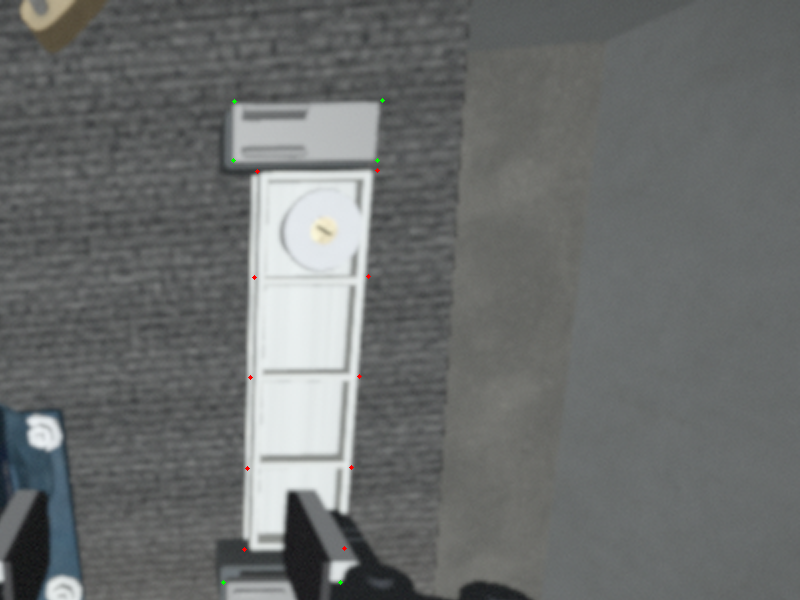

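The placed cylinder sits in the top well (crop 322,230), and projections match the tray to about 2 mm. Next is the near yellow cylinder.

Request:
{"api": "play_rows", "payload": {"linear": [[0.02,0.043,0],[0.02,0.043,0],[0.02,0.043,0],[0.02,0.043,0],[0,0,-0.04],[0,0,-0.03],[0,0,0]], "turn": [0,0,0,0,0,0,0]}}

```text
time: 10.48
tool_pos: [0.6431, 0.2617, 0.1158]
tool_rot: [0.001, 0.999, -0.039, -0.004]
contact_force: [0.0, -1.1, -0.0]
gripper_width: 0.702
grasp_force: 0.0
```

Run:
```python
from h import *
look(n=3)
```

```text
t 10.47 tcp [0.6431 0.2617 0.1158] yaw -4.42 w 0.702
cyl_0 0.97 [219. 256.] xy [0.5983 0.3529] d [-0.0448  0.0912] hsv [101.   9. 237.]
cyl_0 0.89 [112. 282.] xy [0.5819 0.4591] d [-0.0612  0.1974] hsv [ 13. 136. 153.]
cyl_0 0.73 [367.  94.] xy [0.7265 0.2243] d [ 0.0835 -0.0374] hsv [ 68. 113. 209.]
```

Run:
```python
from h import *
look(n=8)
```

```text
t 10.57 tcp [0.6456 0.2626 0.1208] yaw -4.42 w 0.702
cyl_0 0.94 [366.  98.] xy [0.7261 0.2239] d [ 0.0804 -0.0387] hsv [ 68. 111. 215.]
cyl_0 0.88 [220. 255.] xy [0.5973 0.3533] d [-0.0484  0.0907] hsv [103.   9. 244.]
cyl_0 0.81 [319. 205.] xy [0.6456 0.2653] d [-0.0001  0.0027] hsv [ 24.  41. 236.]
cyl_0 0.66 [118. 283.] xy [0.582  0.4584] d [-0.0637  0.1958] hsv [ 13. 134. 158.]
cyl_0 0.57 [616. 194.] xy [0.6321 0.0067] d [-0.0135 -0.2559] hsv [ 90.   7. 205.]
cyl_0 0.5 [258. 320.] xy [0.5138 0.3365] d [-0.1318  0.0739] hsv [ 23.  60. 127.]
cyl_0 0.16 [196. 380.] xy [0.3958 0.4347] d [-0.2498  0.1721] hsv [100.  17.  51.]
```

Request:
{"api": "play_rows", "payload": {"linear": [[0,0.003,-0.04],[0,0,-0.035],[0,0,-0.02],[0,0,-0.0095],[0,0,0],[0,0,0]], "turn": [0,0,0,0,0,0]}}

```text
time: 11.42
tool_pos: [0.6463, 0.2667, 0.0182]
tool_rot: [-0.0, 0.999, -0.038, 0.001]
contact_force: [0.4, -0.4, 1.3]
gripper_width: 0.7
grasp_force: 0.0
```

Request:
{"api": "play_rows", "payload": {"linear": [[0,0,0],[0,0,0],[0,0,0],[0,0,0],[0,0,0.04],[0,0,0.05],[0,0,0.05],[0,0,0]], "turn": [0,0,0,0,0,0,0,0], "hand": 0.02}}

```text
time: 12.42
tool_pos: [0.6481, 0.2673, 0.1628]
tool_rot: [-0.002, 0.999, -0.038, 0.005]
contact_force: [1.3, -0.3, -1.0]
gripper_width: 0.401
grasp_force: 60.2
```

Request:
{"api": "play_rows", "payload": {"linear": [[-0.006,-0.05,0],[-0.008,-0.05,0],[-0.016,-0.05,0],[-0.016,-0.05,0],[-0.017,-0.049,0],[0,0,0],[0,0,0]], "turn": [0,0,0,0,0,0,0]}}

```text
time: 13.3
tool_pos: [0.5814, 0.0176, 0.155]
tool_rot: [-0.0, 0.999, -0.038, -0.001]
contact_force: [0.5, -0.5, -1.7]
gripper_width: 0.4
grasp_force: 60.3
```

```bash
cat >> h.py <<'E'
O=np.array([.5565,.018]); A_=np.radians(86.1); EX=np.array([np.cos(A_),np.sin(A_)]); EY=np.array([-EX[1],EX[0]])
def well(i): return O+EY*(-.078+.052*i)
E
python3 - <<'E'
from h import *
s=state(); print(s["tool_pos"],well(1),well(1)-s["tool_pos"][:2],s["contact_force"].round(1))
E
```

```text
[0.58144984 0.01763191 0.15504284] [0.58243979 0.0162316 ] [ 0.00098995 -0.0014003 ] [ 0.5 -0.5 -1.7]
```

Request:
{"api": "play_rows", "payload": {"linear": [[0.001,-0.001,-0.05],[0,0,-0.05],[0,0,-0.02],[0,0,-0.008],[0,0,-0.004],[0,0,-0.003],[0,0,0],[0,0,0]], "turn": [0,0,0,0,0,0,0,0]}}

```text
time: 14.3
tool_pos: [0.5836, 0.0163, 0.0221]
tool_rot: [0.0, 0.999, -0.038, 0.001]
contact_force: [0.5, -0.4, 1.5]
gripper_width: 0.406
grasp_force: 60.6
```

Request:
{"api": "play_rows", "payload": {"linear": [[0,0,0],[0,0,0],[0,0,0],[0,0,0.04],[0,0,0.055],[0,0,0.055]], "turn": [0,0,0,0,0,0], "hand": 0.06}}

```text
time: 15.05
tool_pos: [0.5827, 0.0164, 0.1726]
tool_rot: [-0.0, 0.999, -0.038, -0.0]
contact_force: [1.8, -0.5, -0.7]
gripper_width: 0.704
grasp_force: 0.0
```

Request:
{"api": "play_rows", "payload": {"linear": [[0.006,0.055,0],[0.008,0.056,0],[0,0.056,0],[0,0.056,0],[0,0.056,0],[0,0.056,0],[0,0,-0.03],[0,0,0]], "turn": [0,0,0,0,0,0,0,0]}}

```text
time: 16.05
tool_pos: [0.5949, 0.3511, 0.1377]
tool_rot: [0.002, 0.999, -0.037, -0.003]
contact_force: [-0.3, -0.2, 0.3]
gripper_width: 0.703
grasp_force: 0.0
```

Run:
```python
from h import *
c,f=look(n=8,fn="w6.png")
```

```text
t 16.05 tcp [0.5949 0.3511 0.1377] yaw -4.3 w 0.703
cyl_0 0.91 [474.  23.] xy [0.7268 0.2245] d [ 0.1319 -0.1267] hsv [ 67. 117. 217.]
cyl_0 0.87 [323. 271.] xy [0.52   0.3539] d [-0.0749  0.0027] hsv [ 30.  24. 255.]
cyl_0 0.78 [322. 199.] xy [0.5975 0.3526] d [0.0026 0.0015] hsv [  0.   0. 255.]
cyl_0 0.7 [207. 220.] xy [0.5812 0.4589] d [-0.0136  0.1078] hsv [ 13. 125. 190.]
```

View pics/w6.png

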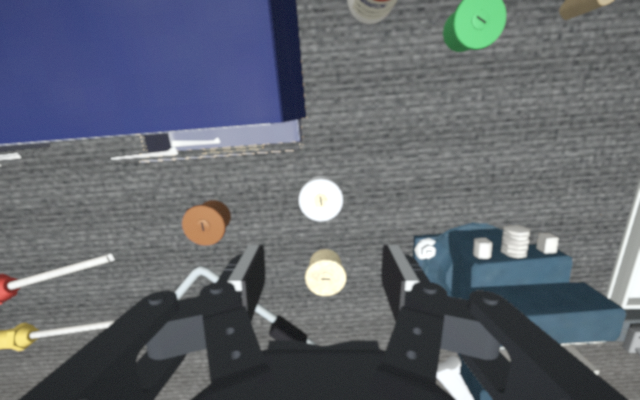

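White target at (322,199), yellow at (325,272), cabinet edge at upper left, row ~115–145. I check clearance to the cabinet before descending.

Run:
```python
from h import *
c=cam("scene"); print(px2w(c,(361,170),0).round(3), [ (z,px2w(c,(334,146),z).round(3)[:2]) for z in (0,.03)])
w=cam("wrist"); print(w[1].round(3),[(z,px2w(w,(303,117),z).round(3)[:2]) for z in(0,.05,.1,.15)],px2w(w,(300,145),0).round(3))
```

```text
[0.676 0.367 0.   ] [(0, array([0.652, 0.474])), (0.03, array([0.637, 0.442]))]
[0.67  0.345 0.284] [(0, array([0.67 , 0.363])), (0.05, array([0.67, 0.36])), (0.1, array([0.67 , 0.357])), (0.15, array([0.67 , 0.353]))] [0.645 0.368 0.   ]
```

Camera side would come close to the cabinet when lowering on the white one, so I take the far yellow one (at 0.520, 0.354) first.

Request:
{"api": "play_rows", "payload": {"linear": [[-0.037,0.001,0],[-0.038,0.0015,0],[0,0,-0.04],[0,0,-0.04],[0,0,-0.03],[0,0,-0.0145],[0,0,0],[0,0,0]], "turn": [0,0,0,0,0,0,0,0]}}

```text
time: 17.15
tool_pos: [0.5236, 0.3544, 0.0189]
tool_rot: [-0.001, 0.999, -0.038, 0.001]
contact_force: [0.1, 0.3, 0.9]
gripper_width: 0.699
grasp_force: 0.0
```

Request:
{"api": "play_rows", "payload": {"linear": [[0,0,0],[0,0,0],[0,0,0],[0,0,0],[0,0,0.05],[0,0,0.06],[0,0,0.06],[0,0,0]], "turn": [0,0,0,0,0,0,0,0], "hand": 0.02}}

```text
time: 18.15
tool_pos: [0.5254, 0.3558, 0.1948]
tool_rot: [-0.003, 0.999, -0.038, 0.006]
contact_force: [0.4, -0.4, -1.1]
gripper_width: 0.406
grasp_force: 60.6
```

Request:
{"api": "play_rows", "payload": {"linear": [[0.002,-0.055,0],[0.002,-0.056,0],[0.002,-0.056,0],[0.002,-0.056,0],[0.002,-0.056,0],[0,-0.055,0],[0,0,0],[0,0,0]], "turn": [0,0,0,0,0,0,0,0]}}

```text
time: 19.15
tool_pos: [0.5313, 0.0202, 0.1855]
tool_rot: [-0.0, 0.999, -0.038, -0.001]
contact_force: [0.1, 0.3, -1.7]
gripper_width: 0.409
grasp_force: 60.8
```

Run:
```python
from h import *
s=state(); print(s["tool_pos"],well(2)-s["tool_pos"][:2],s["contact_force"].round(1))
```

```text
[0.53133894 0.02016214 0.185452  ] [-0.00077873 -0.00039375] [ 0.1  0.3 -1.7]
```

Request:
{"api": "play_rows", "payload": {"linear": [[0.002,0,-0.055],[0,0,-0.06],[0,0,-0.03],[0,0,-0.012],[0,0,-0.005],[0,0,-0.003],[0,0,0],[0,0,0]], "turn": [0,0,0,0,0,0,0,0]}}

```text
time: 20.15
tool_pos: [0.5351, 0.0198, 0.023]
tool_rot: [-0.0, 0.999, -0.038, 0.001]
contact_force: [0.4, 0.3, -0.5]
gripper_width: 0.404
grasp_force: 60.9
```

Request:
{"api": "play_rows", "payload": {"linear": [[0,0,0],[0,0,0],[0,0,0],[0,0,0.04],[0,0,0.055],[0,0,0.055]], "turn": [0,0,0,0,0,0], "hand": 0.06}}

```text
time: 20.9
tool_pos: [0.5336, 0.0199, 0.1731]
tool_rot: [-0.0, 0.999, -0.038, -0.0]
contact_force: [1.1, 0.2, -0.2]
gripper_width: 0.703
grasp_force: 0.0
```

Request:
{"api": "play_rows", "payload": {"linear": [[0.01,0.055,0],[0.01,0.055,0],[0.01,0.055,0],[0.01,0.055,0],[0.01,0.055,0],[0.01,0.055,0],[0,0,0],[0,0,0]], "turn": [10,10,10,10,10,10,10,10]}}

```text
time: 21.9
tool_pos: [0.5938, 0.3508, 0.1712]
tool_rot: [-0.0, 0.788, 0.616, -0.0]
contact_force: [0.5, 0.2, -0.6]
gripper_width: 0.704
grasp_force: 0.0
```

Run:
```python
from h import *
c,f=look((("cyl_0",.03),("retainer",.008)),n=8,fn="w7.png")
```

```text
t 21.9 tcp [0.5938 0.3508 0.1712] yaw 76.06 w 0.704
cyl_0 0.97 [464. 266.] xy [0.7249 0.2248] d [ 0.1311 -0.126 ] hsv [ 67. 117. 215.]
cyl_0 0.85 [325. 188.] xy [0.5972 0.3531] d [0.0034 0.0023] hsv [  0.   0. 255.]
cyl_0 0.7 [277.  79.] xy [0.5804 0.4599] d [-0.0134  0.109 ] hsv [ 14. 105. 200.]
retainer 0.85 [172. 169.] [0.4464 0.4059]
retainer 0.67 [504. 354.] [0.7647 0.0829]
```

View pics/w7.png

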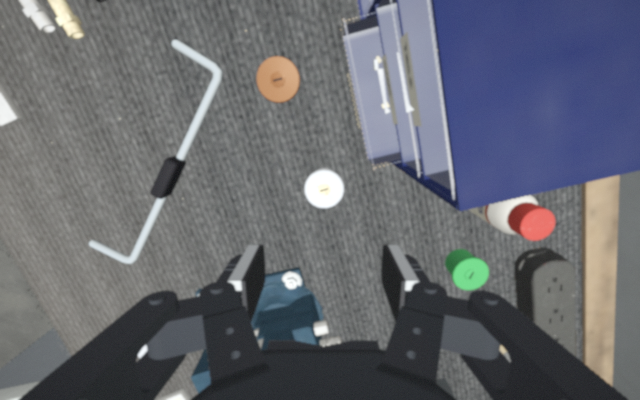

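Target white at (325,188), free of cabinet. Retainer: cross bar from (218,72) to (130,260), legs pointing up-left.

Request:
{"api": "play_rows", "payload": {"linear": [[0.003,0.002,-0.05],[0,0,-0.05],[0,0,-0.03],[0,0,-0.017],[0,0,-0.008],[0,0,0],[0,0,0]], "turn": [0,0,0,0,0,0,0]}}

```text
time: 22.92
tool_pos: [0.5983, 0.3524, 0.0187]
tool_rot: [0.0, 0.79, 0.613, 0.001]
contact_force: [-1.7, 0.1, 0.2]
gripper_width: 0.704
grasp_force: 0.0
```

Request:
{"api": "play_rows", "payload": {"linear": [[0,0,0],[0,0,0],[0,0,0],[0,0,0],[0,0,0.05],[0,0,0.06],[0,0,0.06],[0,0,0]], "turn": [0,0,0,0,0,0,0,0], "hand": 0.02}}

```text
time: 23.92
tool_pos: [0.6005, 0.3534, 0.195]
tool_rot: [0.002, 0.79, 0.613, 0.006]
contact_force: [0.6, -0.3, -1.2]
gripper_width: 0.406
grasp_force: 60.3
```

Request:
{"api": "play_rows", "payload": {"linear": [[-0.014,-0.041,0],[-0.014,-0.041,0],[-0.015,-0.041,0],[-0.015,-0.041,0],[-0.015,-0.041,0],[-0.015,-0.041,0],[-0.015,-0.041,0],[-0.015,-0.041,0]], "turn": [-10,-10,-10,-10,-10,-10,-10,-10]}}

```text
time: 24.92
tool_pos: [0.4775, 0.0227, 0.185]
tool_rot: [0.0, 0.999, -0.041, -0.001]
contact_force: [0.3, 0.1, 0.3]
gripper_width: 0.402
grasp_force: 60.3
```

Request:
{"api": "play_rows", "payload": {"linear": [[0,0,0],[0,0,0]], "turn": [0,0]}}

```text
time: 25.18
tool_pos: [0.4786, 0.0241, 0.1858]
tool_rot: [-0.0, 0.999, -0.038, -0.001]
contact_force: [0.2, 0.3, -1.2]
gripper_width: 0.405
grasp_force: 60.4
```

Run:
```python
from h import *
s=state(); q=rot(s["tool_rot"]); print(s["tool_pos"],well(3)-s["tool_pos"][:2],s["contact_force"].round(1),s["gripper_width"],np.degrees(np.arctan2(q[1,0],q[0,0])))
```

```text
[0.478639   0.02410246 0.18577911] [ 4.16248296e-05 -7.97269400e-04] [ 0.2  0.3 -1.2] 0.4049502926213449 -4.331369512221519
```

Request:
{"api": "play_rows", "payload": {"linear": [[0,-0.001,-0.055],[0,0,-0.06],[0,0,-0.03],[0,0,-0.012],[0,0,-0.005],[0,0,-0.003],[0,0,0],[0,0,0]], "turn": [0,0,0,0,0,0,0,0]}}

```text
time: 26.18
tool_pos: [0.4799, 0.0228, 0.0228]
tool_rot: [0.0, 0.999, -0.038, 0.001]
contact_force: [-0.7, -0.8, -1.4]
gripper_width: 0.407
grasp_force: 60.4
```

Request:
{"api": "play_rows", "payload": {"linear": [[0,0,0],[0,0,0],[0,0,0],[0,0,0.04],[0,0,0.055],[0,0,0.055]], "turn": [0,0,0,0,0,0], "hand": 0.06}}

```text
time: 26.92
tool_pos: [0.4786, 0.0229, 0.1731]
tool_rot: [-0.0, 0.999, -0.038, -0.0]
contact_force: [0.6, -0.2, 0.8]
gripper_width: 0.705
grasp_force: 0.0
```

Request:
{"api": "play_rows", "payload": {"linear": [[0.012,0,0.025],[0.012,0,0.025],[0.012,0,0.01],[0,0,0],[0,0,0]], "turn": [0,0,0,0,0]}}

```text
time: 27.55
tool_pos: [0.5142, 0.0229, 0.2301]
tool_rot: [-0.0, 0.999, -0.038, -0.001]
contact_force: [-0.7, -0.2, 0.8]
gripper_width: 0.701
grasp_force: 0.0
```

Run:
```python
from h import *
c,f=look((("cyl_0",.03),("clip_a",.052),("notch_a",.052)),n=8)
print([well(i).round(4).tolist() for i in range(4)],[(O+EX*.014+EY*s*.119).round(4) for s in(-1,1)])
def C(x,y,z): return [*(O+x*EX+y*EY),z]
g=cv2.resize(f,(1280,800),interpolation=cv2.INTER_CUBIC)
def dot(p,col): cv2.circle(g,tuple(int(v) for v in (2*w2px(c,p)+.5).round()),2,col,-1)
for s in(-1,1):
    for y in(-106,-54,0,54,106): dot(C(s*.030,y/1000,.018),(255,0,0))
    for x,y in((-18,107),(-18,131),(46,131),(46,107),(14,119),(42,119)): dot(C(x/1000,s*y/1000,.052),(0,255,0))
cv2.imwrite("pics/w8.png",g[0:600,240:1040][:,:,::-1])
```

```text
t 27.55 tcp [0.5142 0.0229 0.2301] yaw -4.36 w 0.701
cyl_0 0.93 [326. 204.] xy [0.4811 0.0224] d [-0.0331 -0.0005] hsv [103.  10. 236.]
cyl_0 0.89 [324. 120.] xy [0.5825 0.0166] d [ 0.0684 -0.0063] hsv [ 24.  43. 222.]
cyl_0 0.73 [122.   3.] xy [0.7279 0.2228] d [0.2138 0.1999] hsv [ 67.  128.   79.5]
cyl_0 0.62 [328.  67.] xy [0.6339 0.011 ] d [ 0.1197 -0.0119] hsv [103.  10. 233.]
clip_a 0.77 [311.  19.] [0.6761 0.0216]
clip_a 0.58 [313. 246.] [0.44   0.0397]
notch_a 0.66 [317. 246.] [0.439  0.0352]
notch_a 0.59 [310.  21.] [0.674  0.0226]
[[0.6343, 0.0127], [0.5824, 0.0162], [0.5306, 0.0198], [0.4787, 0.0233]] [array([0.6762, 0.0239]), array([0.4387, 0.0401])]
```

View pics/w8.png

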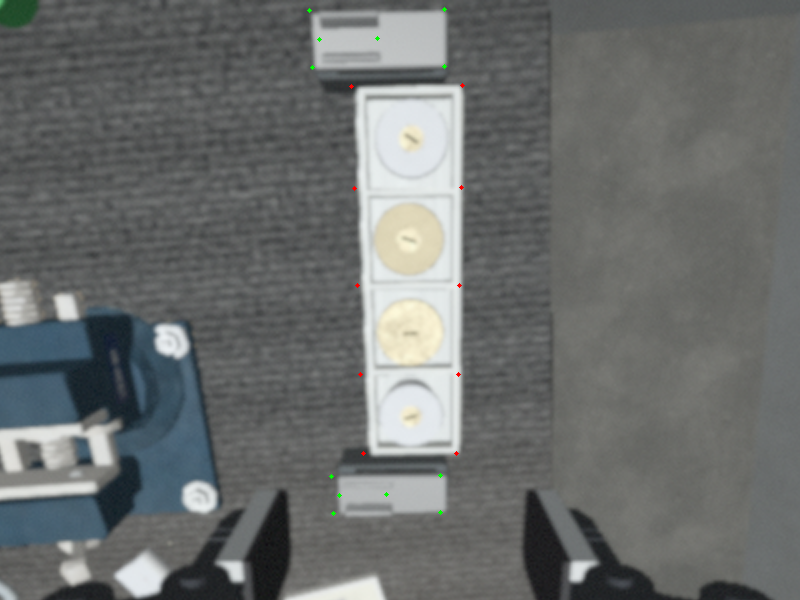

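All four cylinders sit in their wells: crop faces (411,138), (408,240), (410,332) and (411,416). The lower clip appears ~3 mm nearer −y than projected, so I refine yaw to ~86.45° and the origin to (0.5565, 0.016). Now the retainer pose.

```bash
sed -i 's/^O=.*/O=np.array([.5565,.016]); A_=np.radians(86.45); EX=np.array([np.cos(A_),np.sin(A_)]); EY=np.array([-EX[1],EX[0]])/' h.py
python3 - <<'E'
from h import *
i=camera_info("wrist"); y=np.radians(76.06)
T=np.eye(4); T[:3,:3]=np.c_[[np.cos(y),np.sin(y),0],[np.sin(y),-np.cos(y),0],[0,0,-1]]; T[:3,3]=[.5938,.3508,.1712]
T=T@np.array(i["mount"]); c=(np.array(i["camera_matrix"]),T[:3,3],T[:3,:3])
P=[px2w(c,q,z)[:2].round(4) for q,z in(((218,72),.004),((130,260),.004),((175,42),.004),((92,242),.004),((168,177),.02))]
print(P)
d=P[0]-P[1]; print(np.linalg.norm(d),np.degrees(np.arctan2(d[1],d[0])),(P[0]+P[1])/2,[np.degrees(np.arctan2(*(b-a)[::-1])) for a,b in((P[0],P[2]),(P[1],P[3]))])
E
```

```text
[array([0.5233, 0.4857]), array([0.3562, 0.32  ]), array([0.4928, 0.5202]), array([0.3237, 0.3514]), array([0.4456, 0.4018])]
0.2353272189951685 44.758973503150415 [0.43975 0.40285] [np.float64(131.47854662307776), np.float64(135.98621491425968)]
```

Request:
{"api": "play_rows", "payload": {"linear": [[-0.009,0.047,0],[-0.009,0.048,0],[-0.009,0.047,0],[-0.009,0.048,0],[-0.009,0.047,0],[-0.009,0.048,0],[-0.009,0.047,-0.02],[-0.01,0.048,-0.03]], "turn": [6.1,6.1,6.1,6.1,6.1,6.2,6.2,6.2]}}

```text
time: 28.75
tool_pos: [0.4422, 0.4048, 0.1824]
tool_rot: [-0.0, 0.924, 0.382, 0.001]
contact_force: [0.4, 0.6, -0.0]
gripper_width: 0.701
grasp_force: 0.0
```

Request:
{"api": "play_rows", "payload": {"linear": [[0,0,0],[0,0,0],[0,0,0]], "turn": [0,0,0]}}

```text
time: 29.12
tool_pos: [0.443, 0.4023, 0.1831]
tool_rot: [-0.0, 0.925, 0.38, 0.001]
contact_force: [-0.3, 0.2, -0.6]
gripper_width: 0.704
grasp_force: 0.0
```

Run:
```python
from h import *
c,f=look((("retainer",.012),),n=2)
s=state()
cv2.imwrite("pics/w9.png",cv2.resize(f,(800,500),interpolation=cv2.INTER_CUBIC)[:,:,::-1])
# dark grip
r=trace("wrist","retainer")[0]["region"]
K=(f.max(2)<70)&r; ys,xs=np.nonzero(K); print(len(xs),xs.mean(),ys.mean(),px2w(c,(xs.mean(),ys.mean()),.018),cv2.minAreaRect(np.c_[xs,ys].astype(np.float32)))
ys,xs=np.nonzero(r); print(xs.min(),xs.max(),ys.min(),ys.max(),w2px(c,[*s["tool_pos"][:2],.02]))
```

```text
t 29.12 tcp [0.443  0.4023 0.1831] yaw 44.65 w 0.704
retainer 0.73 [321. 176.] [0.4493 0.4098]
370 323.0108108108108 189.8864864864865 [0.44139467 0.39849396 0.018     ] ((322.5, 188.5), (39.0, 11.0), 90.0)
272 328 66 284 [321.52690626 186.8691062 ]
```

View pics/w9.png

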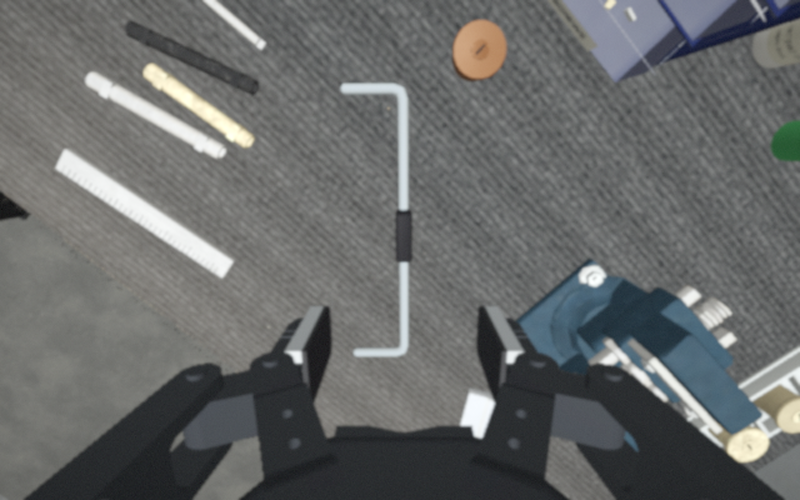

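Bar is vertical in the view at column 404 (grip at 404,236), aligned with the tool within half a degree. Descend and grip.

Request:
{"api": "play_rows", "payload": {"linear": [[0,-0.002,-0.055],[0,0,-0.05],[0,0,-0.04],[0,0,-0.018],[0,0,-0.008],[0,0,-0.002],[0,0,0],[0,0,0]], "turn": [0,0,0,0,0,0,0,0]}}

```text
time: 30.28
tool_pos: [0.4429, 0.4015, 0.0102]
tool_rot: [-0.0, 0.925, 0.381, 0.001]
contact_force: [0.3, 0.5, 0.1]
gripper_width: 0.7
grasp_force: 0.0
```

Request:
{"api": "play_rows", "payload": {"linear": [[0,0,0],[0,0,0],[0,0,0],[0,0,0],[0,0,0],[0,0,0],[0,0,0]], "turn": [0,0,0,0,0,0,0], "hand": 0.0}}

```text
time: 31.15
tool_pos: [0.4423, 0.401, 0.0091]
tool_rot: [-0.0, 0.925, 0.381, 0.0]
contact_force: [0.6, -0.5, 4.2]
gripper_width: 0.146
grasp_force: 60.9
```

Request:
{"api": "play_rows", "payload": {"linear": [[0,0,0.03],[0,0,0.05],[0,0,0.06],[0,0,0.05],[0,0,0],[0,0,0]], "turn": [0,0,0,0,0,0]}}

```text
time: 31.9
tool_pos: [0.4413, 0.4004, 0.1972]
tool_rot: [0.0, 0.925, 0.381, -0.001]
contact_force: [-1.0, 0.6, -1.1]
gripper_width: 0.144
grasp_force: 60.4
```

Request:
{"api": "play_rows", "payload": {"linear": [[0.014,-0.048,0],[0.014,-0.048,0],[0.014,-0.048,0],[0.014,-0.048,0],[0.014,-0.048,0],[0.014,-0.048,0],[0.015,-0.048,0],[0.015,-0.049,0]], "turn": [-6,-6,-6,-6,-6,-6,-6,-6]}}

```text
time: 32.9
tool_pos: [0.5546, 0.0145, 0.1953]
tool_rot: [-0.0, 1.0, -0.03, -0.003]
contact_force: [0.9, 0.6, -1.2]
gripper_width: 0.146
grasp_force: 60.4
```

Request:
{"api": "play_rows", "payload": {"linear": [[0,0,-0.04],[0,0,-0.04],[0,0,0],[0,0,0]], "turn": [0,0,0,0]}}

```text
time: 33.4
tool_pos: [0.5559, 0.016, 0.1186]
tool_rot: [-0.0, 1.0, -0.028, -0.001]
contact_force: [0.3, 0.6, -0.4]
gripper_width: 0.145
grasp_force: 60.4
```

Run:
```python
from h import *
c,f=look((("clip_a",.052),("retainer",.12)),n=2)
s=state(); print(s["contact_force"].round(1),s["gripper_width"])
z=s["tool_pos"][2]-.009
g=cv2.resize(f,(1280,800),interpolation=cv2.INTER_CUBIC)
def dot(p,col): cv2.circle(g,tuple(int(v) for v in (2*w2px(c,p)+.5).round()),2,col,-1)
def C(x,y,z): return [*(O+x*EX+y*EY),z]
q=rot(s["tool_rot"]); t=s["tool_pos"][:2]; ex=-q[:2,1]; ey=-q[:2,0]
for k in(-1,1):
    for x,y in((-18,107),(-18,131),(46,131),(46,107),(14,119),(42,119)): dot(C(x/1000,k*y/1000,.052),(0,255,0))
    for x in (0,46): dot([*(t+x/1000*ex+k*.119*ey),z+.004],(255,0,0))
cv2.imwrite("pics/w10.png",g[0:600,240:1040][:,:,::-1])
```

```text
t 33.4 tcp [0.5559 0.016  0.1186] yaw -3.24 w 0.145
clip_a 0.82 [313. 334.] [0.4509 0.0301]
clip_a 0.56 [291.  40.] [0.6758 0.0287]
retainer 0.65 [321. 142.] [0.617  0.0128]
[ 0.5 -0.1  0.6] 0.14358786349130603
```

View pics/w10.png

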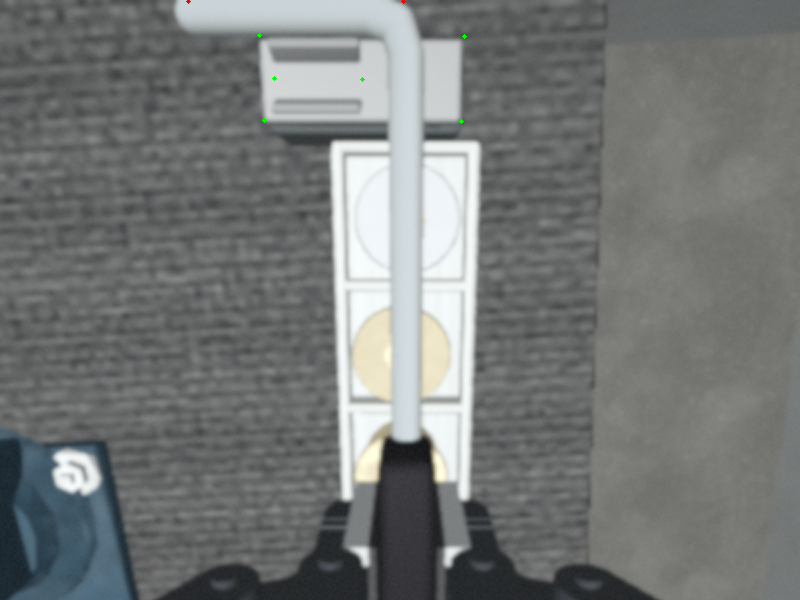

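Bar runs along the tray's middle (column 405), parallel to it. Leg a's midline at row ~14 suggests the retainer sits ~2.5–3 mm short in +x in the grip. I hover just above the clips and check with the fixed cameras.

Request:
{"api": "play_rows", "payload": {"linear": [[0.003,0,-0.02],[0,0,-0.015],[0,0,-0.005],[0,0,0],[0,0,0]], "turn": [0,0,0,0,0]}}

```text
time: 34.17
tool_pos: [0.5594, 0.0158, 0.0792]
tool_rot: [0.0, 1.0, -0.028, 0.0]
contact_force: [0.1, -0.8, -1.1]
gripper_width: 0.145
grasp_force: 60.4
```

Run:
```python
from h import *
s=state(); print(s["tool_pos"])
q=rot(s["tool_rot"]); t=s["tool_pos"][:2]; ex=-q[:2,1]; ey=-q[:2,0]; z=s["tool_pos"][2]-.0085
out=[]
for n in("scene","side"):
    c,f=snap(n)
    for k in(-1,1):
        L=t+.028*ex+k*.119*ey; N=O+.028*EX+k*.119*EY
        pl=w2px(c,[*L,z+.004]); pn=w2px(c,[*N,.052]); o=(pn-[32,28]).round().astype(int)
        g=cv2.resize(f[o[1]:o[1]+50,o[0]:o[0]+64],(384,300),interpolation=cv2.INTER_CUBIC)
        for p,col in((pl,(255,0,0)),(pn,(0,255,0))): cv2.circle(g,tuple(int(v) for v in ((p-o+.5)*6)),2,col,-1)
        for x in(0,46): cv2.circle(g,tuple(int(v) for v in ((w2px(c,[*(t+x/1000*ex+k*.119*ey),z+.004])-o+.5)*6)),2,(255,128,0),-1)
        out.append(g)
cv2.imwrite("pics/w11.png",np.vstack([np.hstack(out[:2]),np.hstack(out[2:])])[:,:,::-1])
```

```text
[0.5594354  0.01584644 0.07922423]
```

View pics/w11.png

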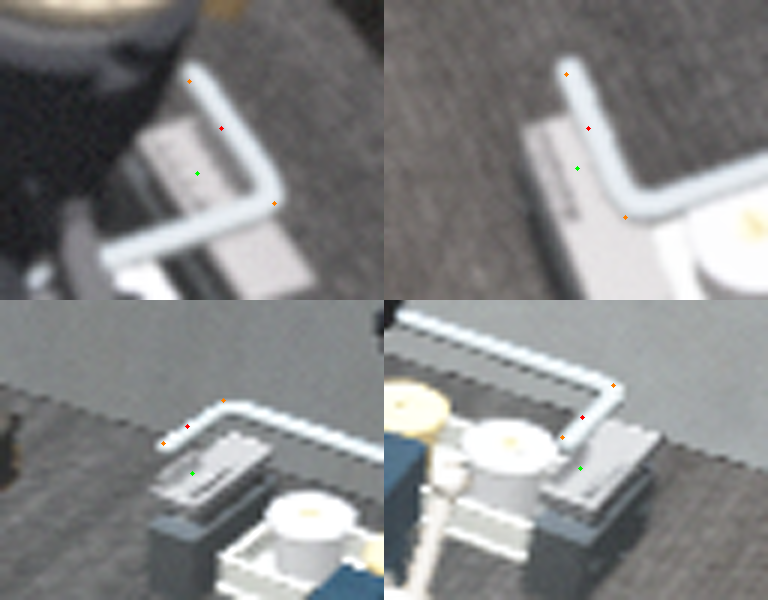

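Legs hover above both clips with projections within ~3 mm. Scene and side disagree on the sign along the row, so I measure brightness profiles across the legs and clips numerically.

```bash
cat > prof.py <<'E'
from h import *
s=state(); q=rot(s["tool_rot"]); t=s["tool_pos"][:2]; ex=-q[:2,1]; ey=-q[:2,0]; z=s["tool_pos"][2]-.0085
S=np.arange(-22,23)
def prof(c,f,org,ex,ey,xs,y0,z):
    P=np.array([[w2px(c,[*(org+x/1000*ex+(y0+v)/1000*ey),z]) for v in S] for x in xs],np.float32)
    g=cv2.remap(f[:,:,::-1].copy(),P[:,:,0],P[:,:,1],cv2.INTER_LINEAR)
    return cv2.cvtColor(g,cv2.COLOR_BGR2GRAY).mean(0).round().astype(int)
print("y offsets -22..22; carrier y ~ -world x", t)
for n in("scene","side"):
    c,f=snap(n)
    for k in(-1,1):
        print(n,"leg","ab"[k>0],*prof(c,f,t,ex,ey,range(34,45,2),k*119,z+.004))
        print(n,"clip","ab"[k>0],*prof(c,f,O,EX,EY,range(-16,-5,2),k*119,.052))
E
python3 prof.py
```

```text
y offsets -22..22; carrier y ~ -world x [0.5595766 0.0158334]
scene leg a 91 92 92 91 90 90 90 91 91 92 94 97 106 122 144 171 198 218 228 230 226 215 196 172 150 131 118 112 111 111 110 107 105 102 100 97 94 90 84 80 76 72 69 66 63
scene clip a 94 94 96 98 99 103 109 121 140 162 182 196 204 208 210 209 209 210 210 210 211 211 212 212 212 212 213 213 213 211 204 190 169 143 116 94 79 72 75 82 87 90 87 78 68
scene leg b 94 91 89 91 95 98 99 98 97 100 103 103 100 98 104 121 150 185 214 230 236 236 231 218 194 166 143 129 123 119 118 117 116 113 110 108 109 113 116 116 111 104 99 98 100
scene clip b 208 205 216 234 248 252 254 253 251 246 238 231 228 227 226 226 227 227 228 227 227 228 228 228 227 228 228 228 228 228 225 216 194 163 130 106 90 78 67 61 63 70 82 93 100
side leg a 117 122 125 127 125 122 118 115 114 116 119 122 123 123 122 120 120 124 136 157 182 209 230 239 242 239 231 217 198 173 150 132 124 120 121 124 127 132 140 150 168 186 203 214 220
side clip a 232 221 204 181 159 141 131 128 130 134 137 139 141 145 153 167 183 196 201 201 195 190 188 190 194 201 206 207 204 198 192 189 189 190 191 187 180 170 158 147 139 135 135 136 137
side leg b 125 128 132 136 138 138 135 134 132 131 131 131 130 127 123 117 115 113 113 128 158 194 222 240 246 248 244 234 219 203 194 198 209 218 224 226 227 227 226 227 227 227 227 227 226
side clip b 144 150 157 168 183 201 220 236 245 247 246 238 222 204 193 189 194 202 206 206 205 203 201 200 202 208 214 216 216 211 204 202 204 210 213 212 204 183 159 138 130 132 138 141 142
```

Both cameras agree: the legs are ~4 mm too far in world +x. Correct, then lower slowly.

Request:
{"api": "play_rows", "payload": {"linear": [[-0.004,0,-0.003],[0,0,-0.003],[0,0,-0.003],[0,0,-0.002],[0,0,0],[0,0,0]], "turn": [0,0,0,0,0,0]}}

```text
time: 35.12
tool_pos: [0.5552, 0.0159, 0.0679]
tool_rot: [-0.0, 1.0, -0.028, 0.0]
contact_force: [0.2, -0.0, -0.5]
gripper_width: 0.145
grasp_force: 60.4
```

```bash
python3 prof.py; python3 -c "
from h import *
print(state()['tool_pos'],state()['contact_force'],state()['ft_torque'])"
```

```text
y offsets -22..22; carrier y ~ -world x [0.55518051 0.01586002]
scene leg a 103 103 102 102 103 104 104 104 103 107 116 129 142 157 172 191 210 223 230 232 227 218 203 187 173 166 164 164 166 167 164 159 154 151 148 143 134 118 98 82 68 60 55 51 48
scene clip a 96 96 98 100 102 105 111 124 144 164 182 197 206 210 212 212 212 212 212 212 212 212 212 213 213 214 215 215 215 212 205 192 170 144 117 95 80 74 75 82 89 91 87 79 68
scene leg b 95 97 101 104 104 102 100 101 105 114 125 136 144 147 149 155 171 195 218 230 236 236 232 222 205 185 168 156 151 153 158 160 157 145 128 111 101 98 97 96 96 97 98 101 102
scene clip b 208 205 218 235 248 253 254 254 252 247 239 232 230 228 228 228 228 228 228 228 228 228 229 229 229 229 229 229 230 229 227 218 195 163 131 107 91 79 68 62 64 72 83 94 101
side leg a 111 111 112 112 112 112 111 111 110 110 108 107 104 102 102 102 107 116 132 157 186 213 231 240 243 239 231 218 200 185 175 177 188 202 213 221 225 225 221 211 193 174 166 173 187
side clip a 134 134 134 134 135 136 137 138 141 147 158 176 195 216 230 239 241 237 230 222 212 204 198 196 198 201 205 208 209 207 205 202 202 203 205 208 207 206 200 193 186 183 185 188 191
side leg b 255 255 255 255 255 255 254 254 252 249 243 239 229 213 196 180 184 204 221 223 226 232 240 247 250 249 245 236 223 211 207 212 220 224 224 223 218 210 201 198 197 192 173 144 116
side clip b 169 170 171 172 174 174 174 173 170 169 168 169 174 180 191 206 224 238 245 248 247 242 234 222 210 206 209 213 214 211 204 201 204 210 213 213 204 183 158 137 129 130 137 142 144
[0.55522912 0.01585958 0.06797691] [ 1.02390954  0.51792398 -1.65652551] [-0.005502    0.00647487  0.00465819]
```

Request:
{"api": "play_rows", "payload": {"linear": [[0,0,-0.002],[0,0,-0.002],[0,0,-0.002],[0,0,0],[0,0,0]], "turn": [0,0,0,0,0]}}

```text
time: 35.85
tool_pos: [0.5551, 0.0159, 0.0618]
tool_rot: [-0.0, 1.0, -0.028, -0.0]
contact_force: [-0.0, 0.3, -1.0]
gripper_width: 0.143
grasp_force: 60.4
```

Request:
{"api": "play_rows", "payload": {"linear": [[0,0,-0.001],[0,0,-0.001],[0,0,0],[0,0,0]], "turn": [0,0,0,0]}}

```text
time: 36.35
tool_pos: [0.5552, 0.0159, 0.0602]
tool_rot: [0.0, 1.0, -0.028, 0.0]
contact_force: [-2.0, -0.2, 3.5]
gripper_width: 0.146
grasp_force: 60.9
```

Contact at the expected seated height. Press both clips via the grip, slowly.

Request:
{"api": "play_rows", "payload": {"linear": [[0,0,0],[0,0,0],[0,0,-0.001],[0,0,-0.001],[0,0,-0.001],[0,0,0]], "turn": [0,0,0,0,0,0]}}

```text
time: 37.1
tool_pos: [0.5554, 0.0158, 0.058]
tool_rot: [0.0, 1.0, -0.028, -0.0]
contact_force: [-4.8, -0.4, 9.6]
gripper_width: 0.143
grasp_force: 61.9
```

Request:
{"api": "play_rows", "payload": {"linear": [[0,0,-0.001],[0,0,-0.001],[0,0,-0.001],[0,0,0]], "turn": [0,0,0,0]}}

```text
time: 37.6
tool_pos: [0.5554, 0.0158, 0.0551]
tool_rot: [0.0, 1.0, -0.028, 0.0]
contact_force: [-4.3, -0.1, 10.1]
gripper_width: 0.144
grasp_force: 61.9
```

Request:
{"api": "play_rows", "payload": {"linear": [[0,0,-0.001],[0,0,-0.001],[0,0,-0.001],[0,0,0],[0,0,0]], "turn": [0,0,0,0,0]}}

```text
time: 38.22
tool_pos: [0.5554, 0.0158, 0.0529]
tool_rot: [0.0, 1.0, -0.028, -0.0]
contact_force: [-7.1, -0.2, 14.0]
gripper_width: 0.148
grasp_force: 62.4
```

Request:
{"api": "play_rows", "payload": {"linear": [[0,0,-0.001],[0,0,-0.001],[0,0,0]], "turn": [0,0,0]}}

```text
time: 38.6
tool_pos: [0.5554, 0.0158, 0.0527]
tool_rot: [0.0, 1.0, -0.028, -0.001]
contact_force: [-14.8, 0.3, 24.9]
gripper_width: 0.147
grasp_force: 63.8
```

Run:
```python
from h import *
s=state(); print(s["tool_pos"],s["contact_force"].round(1),s["ft_torque"].round(2))
EOF=0
```

```text
[0.55541296 0.0157806  0.05272243] [-14.8   0.3  24.9] [ 0.18  2.27 -0.  ]
```

Firm stop at 25 N. Release, rise and look.

Request:
{"api": "play_rows", "payload": {"linear": [[0,0,0.0015],[0,0,0.0015],[0,0,0]], "turn": [0,0,0]}}

```text
time: 38.98
tool_pos: [0.5554, 0.0158, 0.0529]
tool_rot: [0.0, 1.0, -0.028, 0.0]
contact_force: [-4.2, 0.3, 8.3]
gripper_width: 0.143
grasp_force: 61.7
```

Request:
{"api": "play_rows", "payload": {"linear": [[0,0,0],[0,0,0],[0,0,0],[0,0,0.04],[0,0,0.06],[0,0,0.06],[0,0,0.03],[0,0,0]], "turn": [0,0,0,0,0,0,0,0], "hand": 0.05}}

```text
time: 39.98
tool_pos: [0.5568, 0.0157, 0.2453]
tool_rot: [0.0, 1.0, -0.028, 0.003]
contact_force: [-0.2, -0.6, -0.9]
gripper_width: 0.586
grasp_force: 0.0
```

Run:
```python
from h import *
c,f=look((("clip_a",.044),("retainer",.05)),n=2)
out=[cv2.resize(f[0:330,180:460],(509,600),interpolation=cv2.INTER_CUBIC)]
o2=[]
c2,g=snap("side")
for k in(-1,1):
    pn=w2px(c2,[*(O+.028*EX+k*.119*EY),.045]); o=(pn-[24,25]).round().astype(int)
    o2.append(cv2.resize(g[o[1]:o[1]+50,o[0]:o[0]+48],(288,300),interpolation=cv2.INTER_CUBIC))
cv2.imwrite("pics/w12.png",np.hstack([out[0],np.vstack(o2)])[:,:,::-1])
```

```text
t 39.98 tcp [0.5568 0.0157 0.2453] yaw -3.26 w 0.586
clip_a 0.8 [311. 269.] [0.4413 0.0369]
clip_a 0.72 [310.  69.] [0.6804 0.0221]
retainer 0.63 [321. 171.] [0.57  0.016]
```

View pics/w12.png

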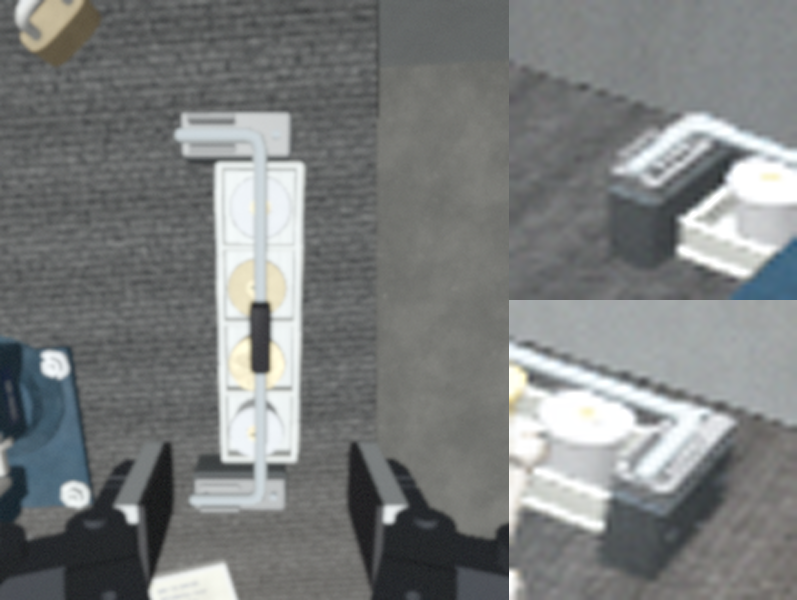

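Both legs lie in the notches (209,134 and 228,499), and both clips look down onto the pedestals. I confirm with a light push on each with shut fingers.

Request:
{"api": "play_rows", "payload": {"linear": [[0.04,0.001,-0.03],[0.04,0.001,-0.05],[0.039,0.001,-0.05],[0,0,-0.025],[0,0,-0.012],[0,0,0],[0,0,0]], "turn": [0,0,0,0,0,0,0], "hand": 0.0}}

```text
time: 41.05
tool_pos: [0.6733, 0.0188, 0.0786]
tool_rot: [0.0, 1.0, -0.028, 0.001]
contact_force: [0.4, 0.4, -0.0]
gripper_width: -0.003
grasp_force: 0.0
```

Request:
{"api": "play_rows", "payload": {"linear": [[0,0,-0.006],[0,0,-0.005],[0,0,-0.003],[0,0,-0.002],[0,0,0],[0,0,0]], "turn": [0,0,0,0,0,0]}}

```text
time: 41.8
tool_pos: [0.6727, 0.0189, 0.0608]
tool_rot: [0.0, 1.0, -0.028, 0.0]
contact_force: [0.2, 0.6, 0.3]
gripper_width: 0.0
grasp_force: 0.0
```

Request:
{"api": "play_rows", "payload": {"linear": [[0.002,0,-0.003],[0,0,-0.002],[0,0,-0.002],[0,0,-0.001],[0,0,0],[0,0,0]], "turn": [0,0,0,0,0,0]}}

```text
time: 42.55
tool_pos: [0.6746, 0.0188, 0.0528]
tool_rot: [-0.0, 1.0, -0.028, 0.0]
contact_force: [-1.1, 0.7, 0.2]
gripper_width: 0.001
grasp_force: 0.0
```

Request:
{"api": "play_rows", "payload": {"linear": [[0,0,-0.001],[0,0,-0.001],[0,0,0]], "turn": [0,0,0]}}

```text
time: 42.92
tool_pos: [0.6748, 0.0188, 0.0518]
tool_rot: [0.0, 1.0, -0.028, 0.0]
contact_force: [-2.9, 0.2, 5.1]
gripper_width: -0.001
grasp_force: 2.5
```

Request:
{"api": "play_rows", "payload": {"linear": [[0,0,-0.001],[0,0,-0.001],[0,0,0]], "turn": [0,0,0]}}

```text
time: 43.3
tool_pos: [0.675, 0.0188, 0.0516]
tool_rot: [0.0, 1.0, -0.028, 0.0]
contact_force: [-6.7, -0.3, 12.6]
gripper_width: 0.001
grasp_force: 6.4
```

Request:
{"api": "play_rows", "payload": {"linear": [[0,0,0.02],[0,0,0.05],[-0.04,0.003,0.02],[-0.06,0.003,0],[-0.06,0.004,0],[-0.06,0.004,0],[-0.016,0.001,0],[0,0,0]], "turn": [0,0,0,0,0,0,0,0]}}

```text
time: 44.3
tool_pos: [0.4381, 0.034, 0.1392]
tool_rot: [0.0, 1.0, -0.028, 0.001]
contact_force: [1.1, -0.1, 0.1]
gripper_width: -0.003
grasp_force: 0.0
```

Request:
{"api": "play_rows", "payload": {"linear": [[0,0,-0.04],[0,0,-0.03],[0,0,-0.01],[0,0,-0.004],[0,0,0],[0,0,0]], "turn": [0,0,0,0,0,0]}}

```text
time: 45.05
tool_pos: [0.4396, 0.0338, 0.056]
tool_rot: [0.0, 1.0, -0.028, 0.001]
contact_force: [0.6, 0.8, 1.0]
gripper_width: 0.001
grasp_force: 0.0
```

Clip a is at its stop (12.6 N, no travel). Now clip b.

Request:
{"api": "play_rows", "payload": {"linear": [[0,0,-0.002],[0,0,-0.002],[0,0,-0.001],[0,0,-0.001],[0,0,0]], "turn": [0,0,0,0,0]}}

```text
time: 45.68
tool_pos: [0.4392, 0.0338, 0.0514]
tool_rot: [0.0, 1.0, -0.028, -0.0]
contact_force: [-8.2, 0.7, 17.0]
gripper_width: -0.001
grasp_force: 8.4
```

Request:
{"api": "play_rows", "payload": {"linear": [[0,0,-0.001],[0,0,-0.001],[0,0,0]], "turn": [0,0,0]}}

```text
time: 46.05
tool_pos: [0.4394, 0.0337, 0.0511]
tool_rot: [0.0, 1.0, -0.028, -0.001]
contact_force: [-14.3, 0.1, 28.7]
gripper_width: 0.003
grasp_force: 14.3
```

Both are at the stop. Lift clear, do a last numeric check, and hand in.

Request:
{"api": "play_rows", "payload": {"linear": [[0,0,0.01],[0,0,0.04],[0,0,0.06],[0.02,0,0.05],[0.03,0,0.03],[0,0,0],[0,0,0]], "turn": [0,0,0,0,0,0,0]}}

```text
time: 46.92
tool_pos: [0.4875, 0.0339, 0.2351]
tool_rot: [-0.0, 1.0, -0.028, -0.001]
contact_force: [-0.2, 0.9, -0.6]
gripper_width: 0.001
grasp_force: 0.0
```

Run:
```python
from h import *
c,f=look((("cyl_0",.03),("leg_a",.048),("clip_a",.044)),n=7)
print([well(i).round(3).tolist() for i in range(4)])
c,f=snap("scene")
for d in trace("scene","cyl_0")[:7]: print(round(d["p"],2),px2w(c,d["location"],.03)[:2].round(3))
```

```text
t 46.92 tcp [0.4875 0.0339 0.2351] yaw -3.26 w 0.001
cyl_0 0.98 [345. 181.] xy [0.485  0.0132] d [-0.0025 -0.0207] hsv [103.   9. 245.]
cyl_0 0.77 [332.  42.] xy [0.633  0.0111] d [ 0.1455 -0.0228] hsv [103.   9. 241.]
cyl_0 0.68 [328.  90.] xy [0.5817 0.0171] d [ 0.0942 -0.0168] hsv [ 24.  41. 231.]
leg_a 0.79 [334. 118.] [0.5569 0.0176]
[[0.634, 0.011], [0.582, 0.014], [0.531, 0.018], [0.479, 0.021]]
0.84 [0.579 0.003]
0.82 [0.483 0.005]
0.77 [0.525 0.011]
0.6 [0.735 0.119]
0.54 [0.628 0.006]
0.49 [0.721 0.213]
0.47 [0.577 0.457]
```

```bash
python3 -c "
from plant import *
print(job_done())"
```

```text
the job is handed in; nothing more can be done
None
```

The job is handed in: all four cylinders stand in their wells, the retainer lies in both notches, both clips are pressed to their stops, and the arm is clear; the judge's verdict was not shown.

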